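# Overhang the long label blanks for edge painting

### The arm

A 6-joint arm with a two-finger parallel gripper is mounted at the origin on the work surface. World frame = base frame: x ahead of the robot, y to its left, z up, the work surface at z = 0. Lengths are in mm, angles in rad, forces in N, time in s.
With the tool pointing down it reaches from about 350 to 875 mm from the base axis. Payload 4.2 kg.
Tool frame: the origin (TCP) lies at the very end of the fingers, on their centre line; the grasp point (between the pads) lies 19 mm behind it; z points along the fingers, y is the line along which they close (so a half turn about z gives the same grasp; the last joint's range is limited). The gripper opens to 85 mm and grips with 20 to 120 N. Pads are 22 mm wide; open, the fingers measure 114 mm over their backs; the gripper's body (76 mm by 85 mm) begins 54 mm behind the grasp point. The pads swing forward as they close: fully open they stand 13 mm farther back than shut.
Start: joints at [-0.844, 0.385, 0.008, 0, -1.194, -0.259], TCP at [281.838, -557.823, 231.312] pointing down, gripper open.
Joint ranges: [-3.14, 3.14], [-1.21, 2.06], [-1.07, 1.41], [-3.16, 2.05], [-2.99, -0.16], [-3.1, 3.1]. Speed limits (rad/s): [2.79, 2.79, 3.14, 3.14, 3.14, 3.14].

### API

Orientations are given as a unit quaternion [x, y, z, w].
In Python, from bench import arm gives the robot as it stands. The module is installed in compiled form; this text tells all that it offers.
- The arm moves only by the tool drive_tool, never from a script. Its argument "targets" is a list of rows, each a list of 5 numbers: the closure, from -1 (fully open) to 1 (shut), then the shift along the tool's x, y, z in mm, then the turn about the tool's z in degrees. In form: [[grip, tx, ty, tz, roll], ...]. A call has 1 to 12 rows; each row is the pose to reach, as a shift and turn from the pose commanded when the call began, along the tool's axes at that moment; what a row does not reach only later rows make up. A row lasts 1/10 s, in which the tool goes at most 50 mm and 8.59 degrees, less where a joint would pass 70% of its speed; a pose out of reach is approached as far as the arm can. A call with a gripper value outside its range is refused whole. The fingers move at their own pace and stop on an object; the grip force is fixed at half the most. Time passes only in rows, so rows that repeat a pose let the fingers close. It gives the time, the measured TCP pose, the force, the opening and the grip force at its end, in the units of the state.
- arm.read_state(): the state, without advancing time (a new reading comes with each control period).
- arm.get_image(name): name is "scene" or "top" or "wrist"; returns the picture (384x512x3 uint8, blue, green, red); there is no depth.
- arm.camera_params(name): a dict with "fov_y" (degrees; the focal length in pixels is half the picture's height over the tangent of half this angle, whatever the lens; pixels are square), "cx", "cy" (the principal point, pixels), "rvec" (rotation vector, rad) and "tvec" (3), from world to camera coordinates, as OpenCV has them; the wrist camera has in their place "tool_from_camera" (4x4, takes a point from camera to tool coordinates, whose origin is the TCP and whose axes are the flange's). Camera axes: x right, y down, z forward; pixel columns grow to the right and rows downward; lengths in mm; the calibration is good to about 2 mm. A picture is of the moment at which its call begins: read the wrist's pose just before it. camera_params takes no time and is no camera call.
- arm.job_done(): hands the job in; it is judged then, once.
The state is a dict: "clock": time; "joints": joint angles; "joint_vel": joint speeds; "joint_efforts": joint torques, N m; "position": TCP position; "ee_rot": TCP orientation; "contact_force": force on the tool from outside, world axes, zero at the start; "wrist_torque": the same for the moment, N m; "gripper_width": finger opening in mm; "grasp_force": force on a finger pad.
Only numpy, scipy, OpenCV 4.12 (cv2) and the standard library are available. Lean on these libraries where they do the work, as an engineer would, in place of code of your own. Each camera call takes 0.05 s, during which the arm holds its last target. There are 200 camera calls.

### The job

The ends of the two long label blanks are to be painted next: push each of them with the fingertips along its lane on the wooden ledge, towards the end where the paint pots stand, until it sticks out about 40 mm past that end of the ledge, lying flat and in line with its lane. Leave the short blank where it is, do not lift or tip any blank, and do not disturb the other things on the table.

Things in the scene. Friction and masses are not known exactly. Their poses are not given: they have to be found in the camera images.
- ledge: Fixed raised wooden ledge, 200 mm wide (x), 280 mm long (y), top 70 mm above the table. Origin: centre of its footprint, at table height; y is the push direction, towards the pots. Three lanes along y, middles at x = -62, 0, +62 mm, one blank in each, parted by ribs 6 mm wide that stand 4 mm above the top; a lane is 56 mm wide, open at both ends. Place and yaw vary.
- ledge_lip (a point): Point on the ledge's top surface (70 mm above the table), in the middle of the upper edge of the paint-pot end, 140 mm along y from the ledge's origin. Axes as the ledge's. The blanks' overhang is measured from here along y.
- long_blank_1: The first of two identical long aluminium label blanks: flat plate 50 mm wide (x), 160 mm long (y), 6 mm thick, about 130 g, dark engraved panel on top. Origin: centre of its underside, 70 mm above the table. Its y runs along its lane towards the pot end. It may lie in any of the lanes, slides under a push of about 1 N and stays where it is left.
- long_blank_1_end (a point): Middle of the upper edge of that blank's leading end (80 mm along its y, 6 mm up). At the start it lies 10 to 80 mm short of the ledge's end.
- long_blank_2: The second of two identical long aluminium label blanks: flat plate 50 mm wide (x), 160 mm long (y), 6 mm thick, about 130 g, dark engraved panel on top. Origin: centre of its underside, 70 mm above the table. Its y runs along its lane towards the pot end. It may lie in any of the lanes, slides under a push of about 1 N and stays where it is left.
- long_blank_2_end (a point): Middle of the upper edge of that blank's leading end (80 mm along its y, 6 mm up). At the start it lies 10 to 80 mm short of the ledge's end.
- short_blank: The short aluminium label blank, 50 mm wide (x), 100 mm long (y), 6 mm thick, about 80 g, otherwise like the long ones. Origin: centre of its underside. To be left alone.
- frame_lower: Aluminium work frame lying on the table behind the ledge's other end, 110 x 170 mm, 20 mm high; a second one lies on it. Origin: centre of its underside. Leave alone.
- frame_upper: The second frame, same size, its top 40 mm above the table. Leave alone.
- paint_pot_a: Open black plastic pot, 68 mm across, 52 mm high, on the table beyond the ledge's pot end. Origin: centre of its underside. Leave alone.
- paint_pot_b: Open dark steel pot, 60 mm across, 45 mm high, beside the other pot. Origin: centre of its underside. Leave alone.
- jar: Glass jar, 60 mm across, 75 mm high, on the robot's side of the ledge. Origin: centre of its underside. Leave alone.
- bottle: White bottle, 56 mm across, 115 mm high, beyond the ledge's far side. Origin: centre of its underside. Leave alone.
- brush: Paint brush lying on the table along the ledge's far side. Leave alone.
- sanding_block: Cork block 60 x 90 x 35 mm on the table beyond the ledge's far side. Origin: centre of its underside. Leave alone.
Mind the look-alikes: they are no part of the job. Leave any purple or red look-alike of the long_blank_2 alone.

How it is judged (in metres and radians):
At the end, for the whole second after the job is handed in: Both long blanks lie flat and at rest on the ledge, within 0.12 rad of its lanes, with their leading ends 25 to 55 mm past the paint-pot end of the ledge; the short blank is within 10 mm of where it started (y of long_blank_1_end in the frame of ledge_lip between 0.025 and 0.055 m and angle between the y axis of each of long_blank_1, long_blank_2 and the y axis of ledge, either way round below 0.12 rad and angle between each of long_blank_1, long_blank_2, short_blank's own z axis and vertical below 0.05 rad and z of long_blank_1_end in the frame of ledge_lip between 0.002 and 0.01 m and linear speed of each of long_blank_1, long_blank_2 below 0.01 m/s and y of long_blank_2_end in the frame of ledge_lip between 0.025 and 0.055 m and z of long_blank_2_end in the frame of ledge_lip between 0.002 and 0.01 m and distance of short_blank from where it was at the start of the episode below 0.01 m); the robot touches nothing.
It fails at once if a blank is lifted off the ledge, tipped or dropped (z of any of long_blank_1, long_blank_2, short_blank in the frame of ledge above 0.08 m or z of any of long_blank_1, long_blank_2, short_blank in the frame of ledge below 0.06 m or angle between any of long_blank_1, long_blank_2, short_blank's own z axis and vertical above 0.15 rad).
It fails at once if the short blank is moved more than 10 mm (distance of short_blank from where it was at the start of the episode above 0.01 m).
It fails at once if another thing on the table is moved more than 30 mm (distance of any of frame_lower, frame_upper, paint_pot_a, paint_pot_b, jar, bottle, brush, sanding_block from where it was at the start of the episode above 0.03 m).
It fails at once if a pot, the jar or the bottle is tipped (angle between any of paint_pot_a, paint_pot_b, jar, bottle's own z axis and vertical above 0.3 rad).
It also fails if it takes over 48 s, if anything falls off the work surface, if the arm or the gripper's body presses on something with over 40 N, if the wrist force passes 120 N, or if a joint passes its speed limit or range.

## Working session

There is one attempt and no reset: what is moved stays moved. The work goes in short steps, Python scripts to look and compute and a tool call to move; the robot and the scene stay as the last step left them, time stands still between calls to the robot, and variables do not carry over. Pictures are saved under pics/ and viewed, at most 10 in all, crops included, and the job is handed in when it is done.

Besides the shell and the picture viewer there is one more tool, called after "Call:" by a JSON object that holds its "method" and its "body", one argument or row to a line. drive_tool: Moves the arm, as the interface text tells. Its arguments: {"type":"object","properties":{"targets":{"type":"array","items":{"type":"array","items":{"type":"number"}}}},"required":["targets"]}

```bash
mkdir -p pics
cat > h.py <<'E'
import numpy as np, cv2
from bench import arm
def cam(n):
    p=arm.camera_params(n); f=192/np.tan(np.radians(p['fov_y'])/2)
    K=np.array([[f,0,p['cx']],[0,f,p['cy']],[0,0,1.]])
    if 'rvec' in p:
        R=cv2.Rodrigues(np.array(p['rvec'],float))[0]; t=np.array(p['tvec'],float).ravel()
        return K,R,t
    from scipy.spatial.transform import Rotation as Ro
    s=arm.read_state(); T=np.array(p['tool_from_camera'],float)
    W=np.eye(4); W[:3,:3]=Ro.from_quat(s['ee_rot']).as_matrix(); W[:3,3]=s['position']
    M=np.linalg.inv(W@T); return K,M[:3,:3],M[:3,3]
def ray(c,px,z):
    K,R,t=c; px=np.atleast_2d(np.array(px,float))
    d=(R.T@np.linalg.inv(K)@np.c_[px,np.ones(len(px))].T).T; o=-R.T@t
    return o+d*((z-o[2])/d[:,2])[:,None]
def proj(c,P):
    K,R,t=c; q=(K@(R@np.atleast_2d(P).T+t[:,None])).T; return q[:,:2]/q[:,2:]
E
python3 - <<'E'
from h import *
for n in ['top','scene']:
    p=arm.camera_params(n); print(n,p)
    cv2.imwrite(f'pics/{n}0.png',arm.get_image(n))
print(arm.camera_params('wrist')); print(arm.read_state())
a=cv2.imread('pics/top0.png'); cv2.imwrite('pics/top0b.png',cv2.resize(a,(800,600),interpolation=cv2.INTER_CUBIC))
E
```

```text
top {'fov_y': 44.431427824455206, 'cx': 251.70642183147896, 'cy': 189.16971310796546, 'rvec': array([ 2.15910394, -2.20794665,  0.09264753]), 'tvec': array([  14.15684986,  545.48963028, 1154.37349416])}
scene {'fov_y': 45.23968156210608, 'cx': 261.3345764374835, 'cy': 189.11307847682707, 'rvec': array([ 1.92025924,  1.64507794, -0.61274411]), 'tvec': array([ -98.16976416, -356.40989963, 1659.82939269])}
{'fov_y': 66.15470731993815, 'cx': 257.5175628942885, 'cy': 192.32591920841838, 'tool_from_camera': array([[-7.46275489e-04, -9.63409828e-01, -2.68031615e-01,
         6.70285510e+01],
       [ 9.99999651e-01, -8.19810881e-04,  1.62438416e-04,
        -4.32081646e-01],
       [-3.76230001e-04, -2.68031400e-01,  9.63410103e-01,
        -1.42521548e+02],
       [ 0.00000000e+00,  0.00000000e+00,  0.00000000e+00,
         1.00000000e+00]])}
{'clock': 0.1, 'joints': array([-8.44388405e-01,  3.85485485e-01,  6.74754181e-03, -3.83330484e-04,
       -1.19395390e+00, -2.58618033e-01]), 'joint_vel': array([-0.00086815, -0.00026054,  0.00402348,  0.00271178, -0.00045733,
       -0.00033141]), 'joint_efforts': array([ 7.00971741e-04, -3.93320525e+01,  1.88929939e+01,  4.19798389e+00,
       -2.53475780e-03,  1.81396913e-06]), 'position': array([ 281.60800537, -557.39314034,  230.32924616]), 'ee_rot': array([-2.31699279e-01,  9.72786983e-01,  9.19351363e-04, -2.91163825e-04]), 'contact_force': array([0.64347094, 0.13766359, 0.04936882]), 'wrist_torque': array([-9.52540706e-05, -4.40497305e-03,  7.99091348e-03]), 'grasp_force': 0.0, 'gripper_width': 85.36267662897667}
```

View pics/top0b.png

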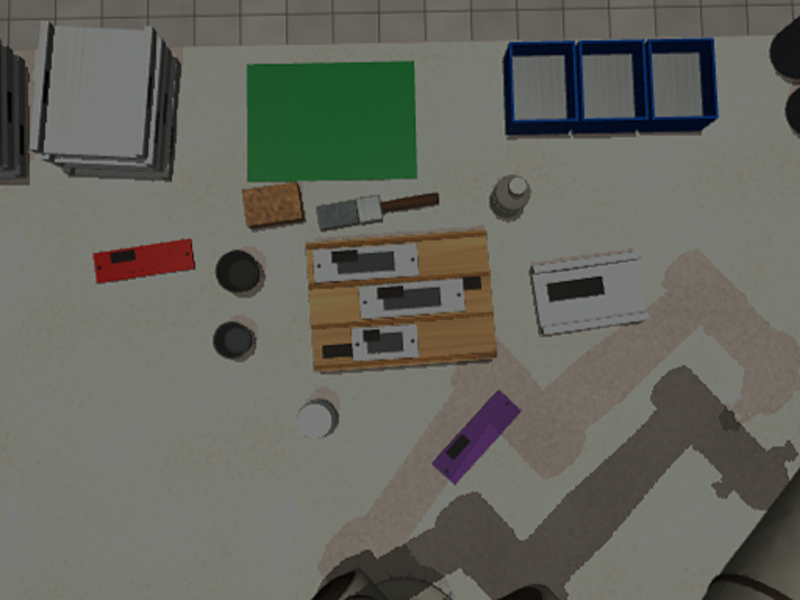

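View pics/scene0.png

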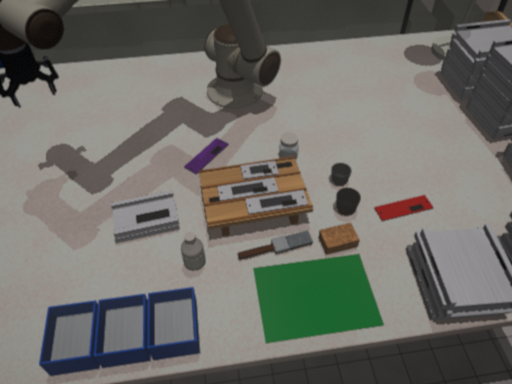

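The top view (800x600 px) shows the pots at (240,272) and (234,341), on world +y from the ledge. Three grey plates lie in the lanes:
- **Far lane:** (315–418, 262), long.
- **Middle lane:** (360–465, 298), long.
- **Near lane:** (352–418, 343), about 65 px, short.

The purple plate at (476,437) and the red one at (144,260) lie on the table. They are the look-alikes, and I'll leave them alone.

Run:
```python
from h import *
a=cv2.imread('pics/top0.png'); c=cam('top')
hsv=cv2.cvtColor(a,cv2.COLOR_BGR2HSV)
x0,y0,x1,y1=190,140,324,242
roi=np.zeros(a.shape[:2],np.uint8); roi[y0:y1,x0:x1]=255
w=cv2.inRange(hsv,(8,90,50),(28,255,255))&roi
w=cv2.morphologyEx(w,cv2.MORPH_CLOSE,np.ones((3,3)))
hull=cv2.convexHull(np.vstack([k for k in cv2.findContours(w,0,2)[0] if cv2.contourArea(k)>30]))
hm=cv2.fillConvexPoly(np.zeros_like(w),hull,255)
P=ray(c,hull[:,0],70)[:,:2].astype(np.float32)
r=cv2.minAreaRect(P); print('ledge',r); print(cv2.boxPoints(r))
m=cv2.inRange(hsv,(0,0,90),(180,70,255))&hm
n,l,s,ce=cv2.connectedComponentsWithStats(m)
for i in range(1,n):
    if s[i,4]>100:
        k=np.argwhere(l==i)[:,::-1]; h2=cv2.convexHull(k.astype(np.int32))[:,0]
        r=cv2.minAreaRect(ray(c,h2,76)[:,:2].astype(np.float32)); print('blank',s[i],r); print(cv2.boxPoints(r))
crop=cv2.resize(a[y0-5:y1+5,x0-5:x1+10],None,fx=5,fy=5,interpolation=cv2.INTER_CUBIC)
cv2.imwrite('pics/crop.png',crop)
```

```text
ledge ((535.2962646484375, -8.35870361328125), (199.7303466796875, 280.0196228027344), 3.0827558040618896)
[[ 428.04614  126.07793]
 [ 443.1051  -153.53648]
 [ 642.5464  -142.79533]
 [ 627.4874   136.81908]]
blank [200 156  68  25 866] ((593.81494140625, 44.32380294799805), (50.84867858886719, 159.82774353027344), 2.842780828475952)
[[564.4585   122.878395]
 [572.38525  -36.75266 ]
 [623.1714   -34.23079 ]
 [615.2446   125.40027 ]]
blank [229 178  69  26 875] ((537.350341796875, -24.9212646484375), (51.15217590332031, 159.99986267089844), 3.2683281898498535)
[[ 507.25488    53.4904  ]
 [ 516.37683  -106.24922 ]
 [ 567.4458   -103.33293 ]
 [ 558.32385    56.406693]]
blank [225 207  43  24 541] ((471.1650695800781, 17.454479217529297), (50.84891128540039, 99.51898193359375), 1.8982632160186768)
[[444.1063    66.34448 ]
 [447.40286  -33.11989 ]
 [498.22385  -31.435524]
 [494.92728   68.02885 ]]
```

View pics/crop.png

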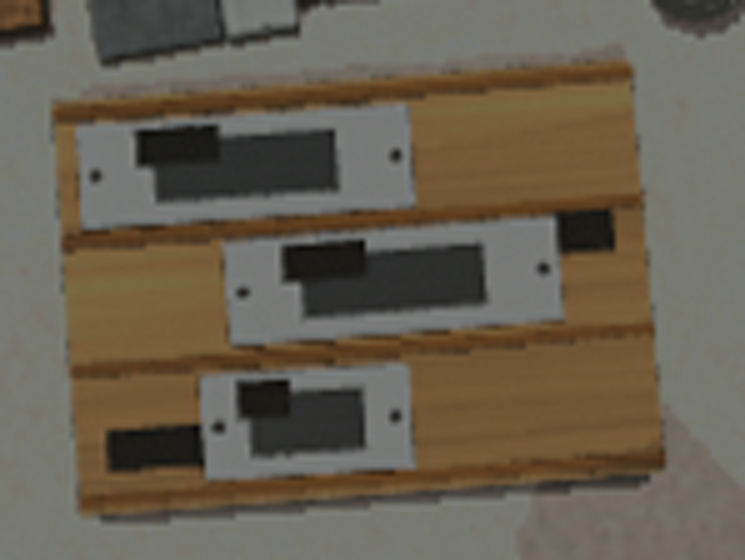

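The sizes match: ledge 199.7×280.0, long blanks 51×160, short 51×99.5 mm, yaw about 3.1°. The far and middle lanes hold the long blanks, in the scene's grey aluminium rather than red or purple, and they need about 50.6 and 116.7 mm of push. First I'll move above the rear of the middle lane with the fingers shut.

Call:
{"method": "drive_tool", "body": {
  "targets": [
    [1, -425, 264, 60, 23.7],
    [1, -425, 264, 60, 23.7],
    [1, -425, 264, 60, 23.7],
    [1, -425, 264, 60, 23.7],
    [1, -425, 264, 60, 23.7],
    [1, -425, 264, 60, 23.7],
    [1, -425, 264, 60, 23.7],
    [1, -425, 264, 60, 23.7],
    [1, -425, 264, 60, 23.7],
    [1, -425, 264, 60, 23.7],
    [1, -425, 264, 60, 23.7],
    [1, -425, 264, 60, 23.7]
  ]
}}

```text
clock: 1.3
position: [542.5, -128.9, 170.5]
ee_rot: [-0.029, 1.0, 0.0, -0.001]
contact_force: [-0.3, -0.0, -0.3]
gripper_width: -0.2
grasp_force: 0.0
```

Run:
```python
from h import *
from scipy.spatial.transform import Rotation as Ro
s=arm.read_state(); print(s['clock'],s['position'],s['contact_force'],s['gripper_width']); print(Ro.from_quat(s['ee_rot']).as_matrix())
c=cam('wrist'); im=arm.get_image('wrist'); cv2.imwrite('pics/w1.png',im)
print(proj(c,[[541.9,-104.8,76],[532.8,54.9,76],[541.9,-131,70],[542.8,-148,70],[443.1,-153.5,70]]))
```

```text
1.3 [ 542.48629163 -128.92348498  170.4515788 ] [-0.25794638 -0.0352077  -0.25365219] -0.1791766426293623
[[-9.98364263e-01 -5.71491916e-02 -1.66381372e-03]
 [-5.71493948e-02  9.98365635e-01  7.47652187e-05]
 [ 1.65682167e-03  1.69728870e-04 -9.99998613e-01]]
[[286.38446184 194.58702339]
 [477.6065636  194.4650633 ]
 [255.14993774 191.00700817]
 [235.22400541 190.94213437]
 [232.76574329  64.82882683]]
```

View pics/w1.png

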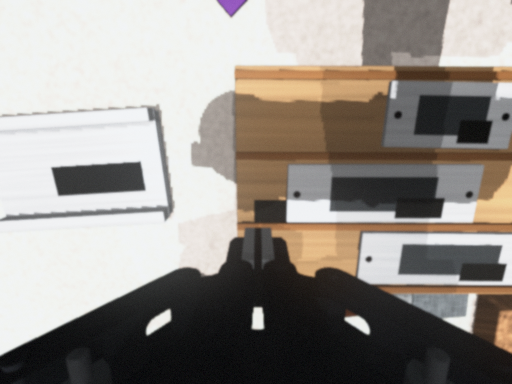

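The wrist view agrees with the top view: the middle blank's rear end is seen at (287,194), predicted at (286,195). The purple look-alike is off to the side. Descending into the lane now.

Call:
{"method": "drive_tool", "body": {
  "targets": [
    [1, 0, 0, 45, 0],
    [1, 0, 0, 85, 0],
    [1, 0, 0, 90, 0],
    [1, 0, 0, 95, 0],
    [1, 0, 0, 98, 0],
    [1, 0, 0, 98, 0]
  ]
}}

```text
clock: 1.95
position: [543.1, -131.0, 74.8]
ee_rot: [-0.027, 1.0, -0.0, 0.001]
contact_force: [-0.1, 0.5, 0.5]
gripper_width: 0.4
grasp_force: 0.0
```

Call:
{"method": "drive_tool", "body": {
  "targets": [
    [1, 0, 0, 0.5, 0],
    [1, 0, 0, 0.5, 0]
  ]
}}

```text
clock: 2.15
position: [542.7, -130.6, 73.9]
ee_rot: [-0.027, 1.0, -0.0, 0.001]
contact_force: [-0.2, -0.5, 0.4]
gripper_width: 0.1
grasp_force: 0.0
```

Call:
{"method": "drive_tool", "body": {
  "targets": [
    [1, 0, 0, 1.5, 0],
    [1, 0, 0, 1.5, 0],
    [1, 0, 5, 1.5, 0],
    [1, 0, 10, 1.5, 0],
    [1, 0, 15, 1.5, 0],
    [1, 0, 20, 1.5, 0],
    [1, 0, 20, 1.5, 0]
  ]
}}

```text
clock: 2.85
position: [541.0, -109.8, 71.3]
ee_rot: [-0.028, 1.0, 0.0, -0.0]
contact_force: [0.9, 0.6, 0.5]
gripper_width: -0.2
grasp_force: 0.0
```

Run:
```python
from h import *
s=arm.read_state(); print(s['position'],s['contact_force'])
a=arm.get_image('top'); cv2.imwrite('pics/top1.png',a)
im=arm.get_image('wrist'); cv2.imwrite('pics/w2.png',im)
```

```text
[ 541.04948296 -109.82107193   71.33034101] [0.92661889 0.58260305 0.46457363]
```

View pics/w2.png

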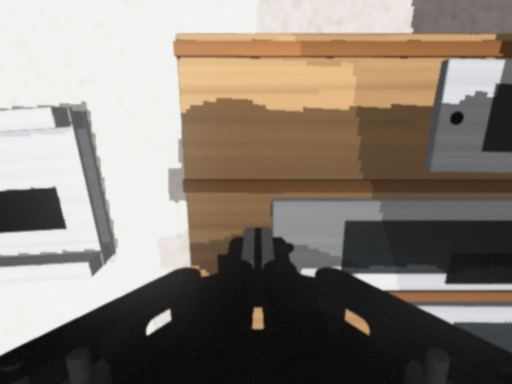

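The fingertips reach the blank's rear edge at about col 272, with a tip half-thickness of about 8 mm. I'll push most of the way and then measure.

Call:
{"method": "drive_tool", "body": {
  "targets": [
    [1, 0, 5, -0.5, 0],
    [1, 0, 13, -0.5, 0],
    [1, 0, 21, -0.5, 0],
    [1, 0, 29, -0.5, 0],
    [1, 0, 37, -0.5, 0],
    [1, 0, 45, -0.5, 0],
    [1, 0, 53, -0.5, 0],
    [1, 0, 61, -0.5, 0],
    [1, 0, 69, -0.5, 0],
    [1, 0, 77, -0.5, 0],
    [1, 0, 85, -0.5, 0],
    [1, 0, 90, -0.5, 0]
  ]
}}

```text
clock: 4.15
position: [536.2, -19.9, 71.8]
ee_rot: [-0.027, 1.0, 0.0, 0.0]
contact_force: [0.4, -0.9, -0.2]
gripper_width: 0.3
grasp_force: 0.3
```

```bash
cat > m.py <<'E'
from h import *
import sys
s=arm.read_state(); print(s['clock'],s['position'],s['contact_force'])
a=arm.get_image('top'); cv2.imwrite('pics/'+sys.argv[1]+'.png',a); c=cam('top')
lip=np.array([527.8,131.4]); u=np.array([-.0538,.9985]); n=np.array([.9985,.0538])
# ortho grid in the ledge frame at z=76, 1 mm/px: rows = y from lip (+80..-280), cols = x (-100..100)
gy,gx=np.mgrid[80:-280:-1,-100:101]
P=lip+gx[...,None]*n+gy[...,None]*u
q=proj(c,np.c_[P.reshape(-1,2),np.full(gx.size,76.)]).reshape(gx.shape+(2,)).astype(np.float32)
o=cv2.remap(a,q[...,0],q[...,1],cv2.INTER_LINEAR); h=cv2.cvtColor(o,cv2.COLOR_BGR2HSV)
cv2.imwrite('pics/'+sys.argv[1]+'_o.png',cv2.resize(cv2.rotate(o,cv2.ROTATE_90_COUNTERCLOCKWISE),None,fx=2,fy=2))
m=cv2.inRange(h,(0,0,90),(180,70,255))
for x in (-62,0,62):
    # strips left and right of panel, lane edges
    for d in (-19,19):
        col=m[:,100+x+d-2:100+x+d+3].mean(1)>127
        runs=np.flatnonzero(np.diff(np.r_[0,col.astype(int),0])).reshape(-1,2)
        print(x,d,[(80-int(b)+1,80-int(t)) for t,b in runs if b-t>20])
E
python3 m.py top2
```

```text
4.15 [536.15816412 -19.94075677  71.81842844] [ 0.35874146 -0.92537607 -0.173025  ]
-62 -19 [(-160, -89)]
-62 19 [(42, 79)]
0 -19 [(41, 80), (-125, -33)]
0 19 [(-1, 80), (-110, -24)]
62 -19 [(-108, -21)]
62 19 [(0, 78), (-38, -11), (-126, -80)]
```

View pics/top2_o.png

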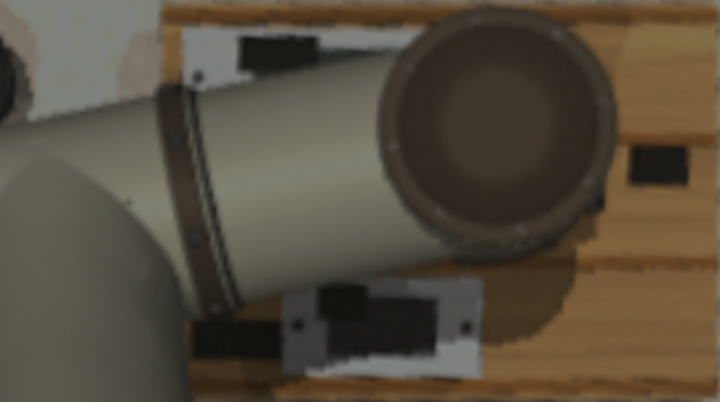

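The arm hides the blank from the top view. By finger geometry its leading end is at about +16 mm, so I'll push 20 mm more, back off, rise and measure.

Call:
{"method": "drive_tool", "body": {
  "targets": [
    [1, 0, 7, 0, 0],
    [1, 0, 14, 0, 0],
    [1, 0, 20, 0, 0],
    [1, 0, 20, 0, 0],
    [1, 0, 20, 0, 0],
    [1, 0, 10, 0, 0],
    [1, 0, 0, -10, 0],
    [1, 0, -40, -40, 0],
    [1, -5, -80, -70, 0],
    [1, -10, -100, -90, 0],
    [1, -10, -100, -90, 0],
    [1, -10, -100, -90, 0]
  ]
}}

```text
clock: 5.4
position: [551.1, -121.0, 162.2]
ee_rot: [-0.026, 1.0, 0.0, 0.0]
contact_force: [-0.5, 0.8, -0.5]
gripper_width: 0.2
grasp_force: 0.0
```

```bash
python3 m.py top3
python3 - <<'E'
from h import *
c=cam('wrist'); im=arm.get_image('wrist'); cv2.imwrite('pics/w3.png',im)
lip=np.array([527.8,131.4]); u=np.array([-.0538,.9985]); n=np.array([.9985,.0538])
for x,y in((0,40),(0,-120),(62,-10.6),(62,-170.6)): print(x,y,proj(c,np.r_[lip+x*n+y*u,76]))
E
```

```text
5.4 [ 551.11803687 -121.01621437  162.19245198] [-0.52480072  0.83911636 -0.49541071]
-62 -19 [(0, 80), (-117, -37)]
-62 19 [(0, 80), (-115, -37)]
0 -19 [(-20, 80), (-116, -40)]
0 19 [(19, 80), (-22, 3), (-119, -37), (-279, -175)]
62 -19 [(23, 67), (-120, 5), (-150, -127), (-272, -174)]
62 19 [(22, 78), (-149, 6), (-271, -174)]
0 40 [[624.20665201 184.93717018]]
0 -120 [[423.74051868 185.31918909]]
62 -10.6 [[541.03080152 255.52062907]]
62 -170.6 [[353.67827155 255.90478182]]
```

View pics/w3.png

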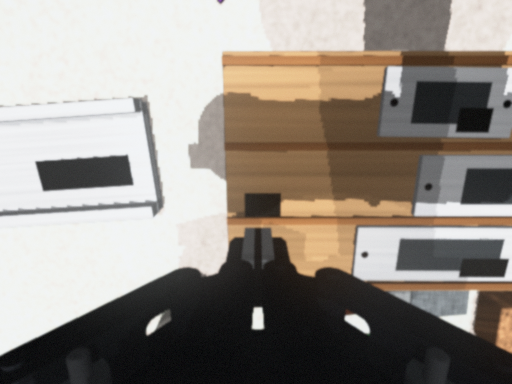

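View pics/top3_o.png

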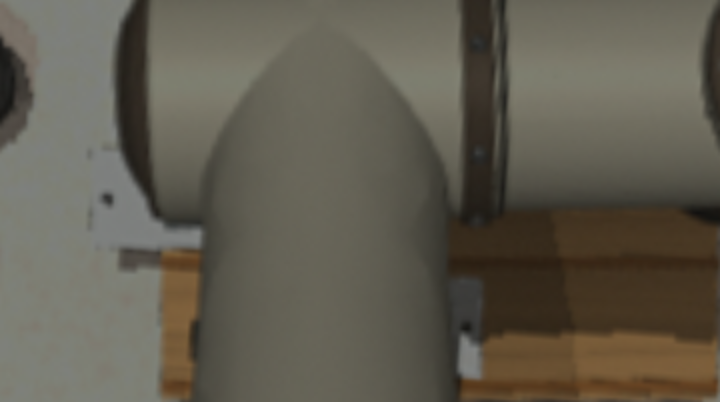

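The middle blank now overhangs about 35 mm. The wrist view has its rear end at col 417, against 424 for 40 mm, and the ortho view has its leading end at +34. Both lie well inside 25–55. The far blank's rear end is at col 355 (predicted 354), so that lane is next.

Call:
{"method": "drive_tool", "body": {
  "targets": [
    [1, -25, 28, 0, 0],
    [1, -52, 58, 0, 0],
    [1, -52, 58, 0, 0],
    [1, -52, 58, 40, 0],
    [1, -52, 58, 75, 0],
    [1, -52, 58, 85, 0],
    [1, -52, 58, 90, 0],
    [1, -52, 58, 90, 0],
    [1, -52, 58, 90, 0]
  ]
}}

```text
clock: 6.4
position: [601.5, -59.2, 73.4]
ee_rot: [-0.027, 1.0, 0.0, 0.001]
contact_force: [0.7, 0.6, 0.3]
gripper_width: 0.2
grasp_force: 0.0
```

Call:
{"method": "drive_tool", "body": {
  "targets": [
    [1, 0, 0, 0.3, 0],
    [1, 0, 8, 0.3, 0],
    [1, 0, 16, 0.3, 0],
    [1, 0, 24, 0.3, 0],
    [1, 0, 32, 0.3, 0],
    [1, 0, 40, 0.3, 0],
    [1, 0, 48, 0.3, 0],
    [1, 0, 55, 0.3, 0],
    [1, 0, 60, 0.3, 0],
    [1, 0, 64, 0.3, 0],
    [1, 0, 64, 0.3, 0],
    [1, 0, 64, 0.3, 0]
  ]
}}

```text
clock: 7.6
position: [596.7, 4.8, 71.3]
ee_rot: [-0.027, 1.0, 0.0, -0.0]
contact_force: [-0.2, -0.1, -0.5]
gripper_width: -0.1
grasp_force: 0.0
```

Call:
{"method": "drive_tool", "body": {
  "targets": [
    [1, 0, -10, 0, 0],
    [1, 0, -20, -15, 0],
    [1, 0, -60, -50, 0],
    [1, 0, -100, -90, 0],
    [1, 0, -150, -110, 0],
    [1, 0, -200, -120, 0],
    [1, 0, -250, -120, 0],
    [1, 0, -300, -120, 0],
    [1, 0, -350, -120, 0],
    [1, 0, -400, -120, 0],
    [1, 0, -400, -120, 0],
    [1, 0, -400, -120, 0]
  ]
}}

```text
clock: 8.8
position: [617.2, -397.9, 190.0]
ee_rot: [-0.025, 1.0, 0.0, -0.001]
contact_force: [0.0, -0.3, 0.1]
gripper_width: 0.2
grasp_force: 0.0
```

```bash
python3 m.py top4
```

```text
8.8 [ 617.17748476 -397.87758908  190.02884359] [ 0.01645724 -0.27857676  0.1458411 ]
-62 -19 [(0, 80), (-160, -61)]
-62 19 [(0, 80), (-161, -104)]
0 -19 [(-125, 80)]
0 19 [(8, 80), (-125, -35)]
62 -19 [(-123, 67)]
62 19 [(8, 78), (-123, -31)]
```

View pics/top4_o.png

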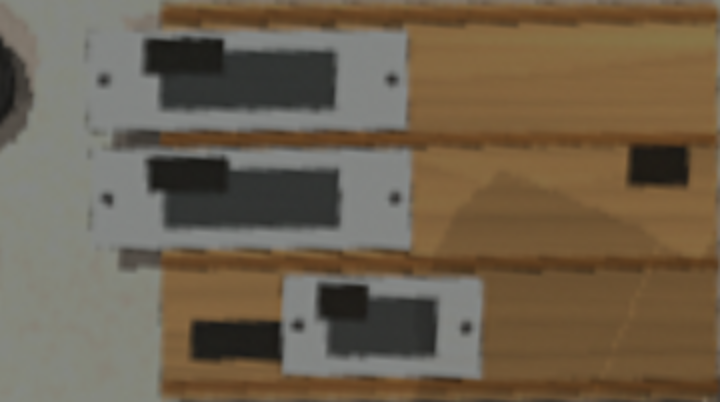

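The ortho view (2 px/mm, ledge end at col 160) shows both long blanks straight. Their rear ends are at -125 and -123 mm, so they overhang about 35 and 37 mm. The short blank is still at cols 283–482, where it was before. The arm is clear, so I'm handing in.

```bash
python3 -c "
from bench import arm
print(arm.job_done())"
```

```text
the job is handed in; nothing more can be done
None
```

Both long blanks are pushed out straight in their lanes, overhanging the pot end by about 35 mm (middle lane) and 37 mm (far lane); the short blank was left in place, and the job is handed in, though the hand-in returned no verdict.

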